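# Stand the tall-shackle padlock on the display post

## Robot

A 6-joint arm with a two-finger parallel gripper is mounted at the origin on the work surface. World frame = base frame: x ahead of the robot, y to its left, z up, the work surface at z = 0. Lengths are in m, angles in rad, forces in N, time in s.
With the tool pointing down it reaches from about 0.3 to 0.85 m from the base axis. Payload 5.4 kg.
Tool frame: the origin (TCP) lies at the very end of the fingers, on their centre line; the grasp point (between the pads) lies 19 mm behind it (bot.hold_point_z is the distance from the TCP to the grasp point, in m); z points along the fingers, y is the line along which they close (so a half turn about z gives the same grasp; the last joint's range is limited). The gripper opens to 85 mm and grips with 20 to 120 N. Pads are 22 mm wide; open, the fingers measure 114 mm over their backs; the gripper's body (76 mm by 85 mm) begins 54 mm behind the grasp point. The pads swing forward as they close: fully open they stand 13 mm farther back than shut.
Start: joints at [-0.21, 0.158, 1.597, -0, 1.386, -0.21], TCP at [0.575, -0, 0.196] pointing down, gripper open.
Joint ranges: [-2.91, 2.91], [-0.94, 2.29], [0.18, 2.7], [-1.29, 4.43], [0.17, 2.64], [-3, 3]. Speed limits (rad/s): [2.57, 2.57, 3.14, 3.14, 3.14, 3.14].

## Interface

Orientations are given as [roll, pitch, yaw] about the fixed x, y, z axes, in that order (R = Rz(yaw) Ry(pitch) Rx(roll)).
In Python, from station import bot gives the robot as it stands. The module is installed in compiled form; this text tells all that it offers. Calls block until the motion is done:
- bot.reach(position, orientation): joint-space move of the TCP to a pose.
- bot.line_to(position, attitude=None, vel=0.15, guard=None): straight line of the TCP; attitude=None keeps the orientation; vel is the mean speed in m/s. With guard (N) it stops when the force on the tool has changed by that much, and returns True; else False.
- bot.move_j(angles): joint-space move.
- bot.gripper_to(opening): finger opening in m; the grip force is fixed at half the most; returns when the fingers have stopped.
- bot.wait(seconds).
- bot.ik(position, orientation): joint angles nearest the present ones, or None.
- bot.get_state(): the state.
- bot.capture(name): name is "scene" or "side" or "wrist"; returns a dict with "color" (384x512x3 uint8, red, green, blue), "depth" (384x512 float32, m along the optical axis (not along the pixel's ray), 0 where there is no reading), "vfov" (degrees; the focal length in pixels is half the picture's height over the tangent of half this angle, whatever the lens; pixels are square), "cx", "cy" (the principal point, pixels), "k1" (the pictures are not rectified: a ray, as slopes to the right and down, at radius r is drawn at 1 + k1 r^2 times it, then the intrinsics apply), "T" (4x4, takes a point from camera to world coordinates); the wrist camera has in their place "T_tool_cam" (4x4, takes a point from camera to tool coordinates, whose origin is the TCP and whose axes are the flange's). Camera axes: x right, y up, looking along -z (the intrinsics and any distortion apply to the point x, -y, -z); pixel columns grow to the right and rows downward; lengths in m; the calibration is good to about 2 mm. A picture is of the moment at which its call begins: read the wrist's pose just before it.
A pose or a line that the arm cannot do raises bot.IKError and nothing moves.
- bot.finish_job(): hands the job in; it is judged then, once.
The state is a dict: "time": time; "joint_pos": joint angles; "dq": joint speeds; "joint_torque": joint torques, N m; "ee_pos": TCP position; "tcp_rot": TCP orientation; "ft_force": force on the tool from outside, world axes, zero at the start; "wrist_torque": the same for the moment, N m; "finger_gap": finger opening in m; "grip_force": force on a finger pad.
Only numpy, scipy, OpenCV 4.12 (cv2) and the standard library are available. Lean on these libraries where they do the work, as an engineer would, in place of code of your own. Each camera call takes 0.05 s, during which the arm holds its last target. There are 200 camera calls.

## Task

Put the brass padlock with the tall shackle on display: stand it upright in the middle of the small wooden top of the taller display post, squared with that top (either face forward). Lower it until it stands rather than dropping it, and leave the other two padlocks where they are.

Things in the scene. Friction and masses are not known exactly. Their poses are not given: they have to be found in the camera images.
- padlock: The padlock to display, standing upright on the blue counter: a plain brass block 34 (its x, thickness) x 68 (its y, width) x 44 high (z), with a steel U-shaped shackle on top in its y-z plane: bar 9 mm thick, legs 42 mm apart, crown 92 mm above the underside (48 mm above the brass). Origin: centre of its underside; z up. About 0.37 to 0.68 kg. Front and back alike.
- short_padlock: Bystander standing on the counter: the same brass body, 34 x 68 x 44 mm, but a short shackle whose crown is only 64 mm above the underside (20 mm above the brass). Origin: centre of its underside, axes as for the other. It stands at least 110 mm, centre to centre, from the tall-shackle one.
- disc_padlock: Bystander: a round steel padlock, 66 mm across and 24 mm thick, its small shackle reaching 45 mm from the centre towards its x, lying flat on the low display post (its wooden top 90 x 110 mm and 60 mm above the counter). Origin: centre of its underside.
- post_top (a point): Centre of the top surface of the taller display post, 120 mm above the counter, fixed. The top is a level wooden plate 46 mm (its x) by 84 mm (its y), 12 mm thick, on a 22 mm thick column over a 90 mm square foot. z up. The padlock's width (y) goes along the plate's length (y).
There are look-alikes about, which are no part of the job. Leave any green or purple look-alike of the padlock alone.

How it is judged:
At the end, for the whole second after the job is handed in: The tall-shackle padlock stands upright (within 7 degrees) and at rest on the top of the taller post, its centre within 14 mm across the plate and 18 mm along it of the plate's middle, its width along the plate's length within 12 degrees; the other two padlocks are within 20 mm of where they were (x of padlock in the frame of post_top between -0.014 and 0.014 m and y of padlock in the frame of post_top between -0.018 and 0.018 m and z of padlock in the frame of post_top between -0.005 and 0.005 m and angle between padlock's own z axis and vertical below 0.12 rad and angle between the y axis of padlock and the y axis of post_top, either way round below 0.22 rad and linear speed of padlock below 0.02 m/s and distance of each of short_padlock, disc_padlock from where it was at the start of the episode below 0.02 m); the robot touches nothing.
It fails at once if the short-shackle padlock is moved more than 20 mm (distance of short_padlock from where it was at the start of the episode above 0.02 m).
It fails at once if the disc padlock is moved more than 20 mm (distance of disc_padlock from where it was at the start of the episode above 0.02 m).
It fails at once if the tall-shackle padlock is dropped: it falls free of the fingers faster than 0.6 m/s (a drop of about 20 mm) (linear speed of padlock above 0.6 m/s and contact force between the fingers and padlock below 0.1 N).
It also fails if it takes over 45 s, if anything falls off the work surface, if the arm or the gripper's body presses on something with over 40 N, if the wrist force passes 120 N, or if a joint passes its speed limit or range.

## Working session

There is one attempt and no reset: what is moved stays moved. The work goes in short steps, each a Python script; the robot and the scene stay as the last script left them, time stands still between calls to the robot, and variables do not carry over. Pictures are saved under pics/ and viewed, at most 10 in all, crops included, and the job is handed in when it is done.

```bash
mkdir -p pics; cat > h.py <<'E'
import numpy as np, cv2, pickle
from station import bot
def snap(n,tag=None):
    s=bot.get_state(); c=bot.capture(n); c=dict(c)
    if 'T' not in c:
        from scipy.spatial.transform import Rotation as R
        T=np.eye(4); T[:3,:3]=R.from_euler('xyz',s['tcp_rot']).as_matrix(); T[:3,3]=s['ee_pos']
        c['T']=T@np.array(c['T_tool_cam'])
    if tag:
        cv2.imwrite(f'pics/{tag}.png',c['color'][:,:,::-1]); pickle.dump(c,open(f'{tag}.pkl','wb'))
    return c
def rays(c,uv):
    f=192/np.tan(np.radians(c['vfov'])/2)
    K=np.array([[f,0,c['cx']],[0,f,c['cy']],[0,0,1]])
    n=cv2.undistortPoints(np.array(uv,float).reshape(-1,1,2),K,np.array([c['k1'],0,0,0],float)).reshape(-1,2)
    d=np.c_[n[:,0],-n[:,1],-np.ones(len(n))]@c['T'][:3,:3].T
    return c['T'][:3,3],d
def onplane(c,uv,z):
    o,d=rays(c,uv); return o+d*((z-o[2])/d[:,2])[:,None]
def bydepth(c,uv):
    o,d=rays(c,uv); uv=np.round(np.array(uv)).astype(int).reshape(-1,2)
    return o+d*c['depth'][uv[:,1],uv[:,0]][:,None]
E
python3 - <<'E'
from h import *
a=snap('scene','scene');b=snap('side','side');w=snap('wrist','wrist')
for c in(a,b,w): print(c['vfov'],c['k1'],c['T'].round(3).tolist(),(c['depth']>0).mean())
im=np.vstack([np.hstack([cv2.imread('pics/scene.png'),cv2.imread('pics/side.png')])])
cv2.imwrite('pics/both.png',cv2.resize(im,(800,300),interpolation=cv2.INTER_AREA))
print(bot.get_state())
E
```

```text
55.257370568489314 0.007081906237208177 [[-0.425, -0.569, 0.704, 1.159], [0.905, -0.276, 0.323, 0.294], [0.011, 0.775, 0.632, 0.664], [0.0, 0.0, 0.0, 1.0]] 0.9961293538411459
46.3650697432858 -0.0754882024266129 [[0.98, 0.146, -0.133, 0.439], [-0.197, 0.704, -0.683, -0.696], [-0.006, 0.695, 0.719, 0.848], [0.0, 0.0, 0.0, 1.0]] 0.9959615071614584
63.62444109358982 -0.06856486136551754 [[1.0, -0.001, 0.002, 0.575], [-0.0, 0.946, 0.324, 0.084], [-0.002, -0.324, 0.946, 0.374], [0.0, 0.0, 0.0, 1.0]] 0.9961039225260416
{'time': 0.15, 'joint_pos': array([-2.10066919e-01,  1.58880830e-01,  1.59797472e+00, -3.27848701e-05,
        1.38621004e+00, -2.10102399e-01]), 'dq': array([ 0.00139493, -0.00195687, -0.00489855,  0.00090022,  0.00029649,
        0.00151206]), 'joint_torque': array([-2.14565043e-04, -3.96382570e+01, -3.31784391e+01, -3.73612720e-04,
        5.52137004e-03,  3.93964319e-05]), 'ee_pos': array([5.74469371e-01, 9.98011145e-05, 1.95640402e-01]), 'tcp_rot': array([-3.14014539e+00, -2.75684505e-04,  1.57083765e+00]), 'ft_force': array([ 0.33472491, -0.05462879, -0.24960264]), 'wrist_torque': array([-0.01930661, -0.00295174, -0.02845915]), 'grip_force': 0.0, 'finger_gap': 0.08576181122403738}
```

View pics/scene.png

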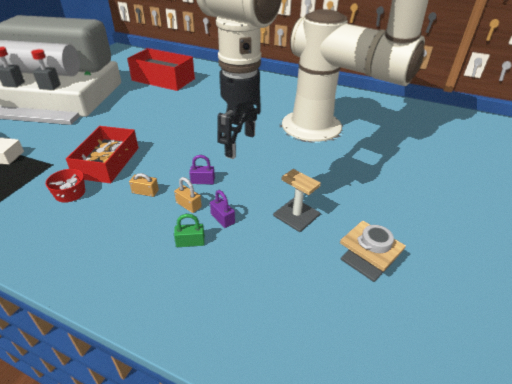

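View pics/side.png

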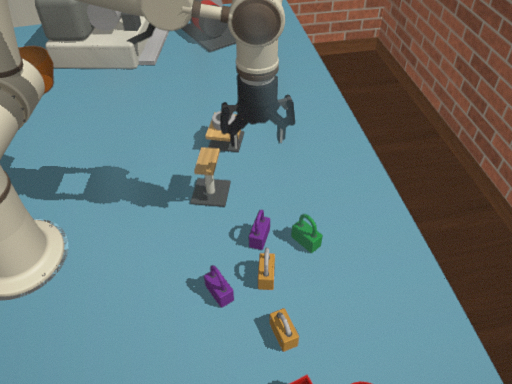

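Scene view: the brass candidates are at (188,197), with a high shackle, and (144,185), with a low one. The purple look-alikes are at (203,172) and (222,210), the green one at (189,232). The tall post top is at (300,182) and the low post with the disc at (374,242). In the side view the brass ones are at (267,268) tall and (284,328) short, and the post top is at (207,160). The padlock at scene (188,197) / side (267,268) fits the description. I'll confirm it in an enlarged crop.

```bash
python3 - <<'E'
from h import *
a=pickle.load(open('scene.pkl','rb'));b=pickle.load(open('side.pkl','rb'))
z=lambda c,x,y:cv2.resize(c['color'][y:y+75,x:x+100,::-1],(400,300),interpolation=cv2.INTER_CUBIC)
cv2.imwrite('pics/crop.png',np.vstack([np.hstack([z(a,130,150),z(a,260,160)]),z(b,220,230) if 0 else np.hstack([z(b,215,235),z(b,160,130)])]))
for n,c in(('scene',a),('side',b)):
    hsv=cv2.cvtColor(c['color'],cv2.COLOR_RGB2HSV)
    m=cv2.inRange(hsv,(10,110,90),(25,255,255))
    k,l,st,ce=cv2.connectedComponentsWithStats(m)
    for i in range(1,k):
        if st[i,4]>60:
            v,u=np.nonzero(l==i); P=bydepth(c,np.c_[u,v])
            if P[:,2].max()<0.3 and 0.2<np.median(P[:,0])<.9: print(n,ce[i].round(),st[i],np.percentile(P,[5,50,95],axis=0).round(3).tolist())
E
```

```text
scene [101. 154.] [ 88 142  29  20 176] [[0.459, -0.528, 0.025], [0.516, -0.5, 0.037], [0.546, -0.47, 0.046]]
scene [302. 182.] [283 170  36  24 267] [[0.455, 0.079, 0.115], [0.478, 0.116, 0.119], [0.5, 0.148, 0.121]]
```

View pics/crop.png

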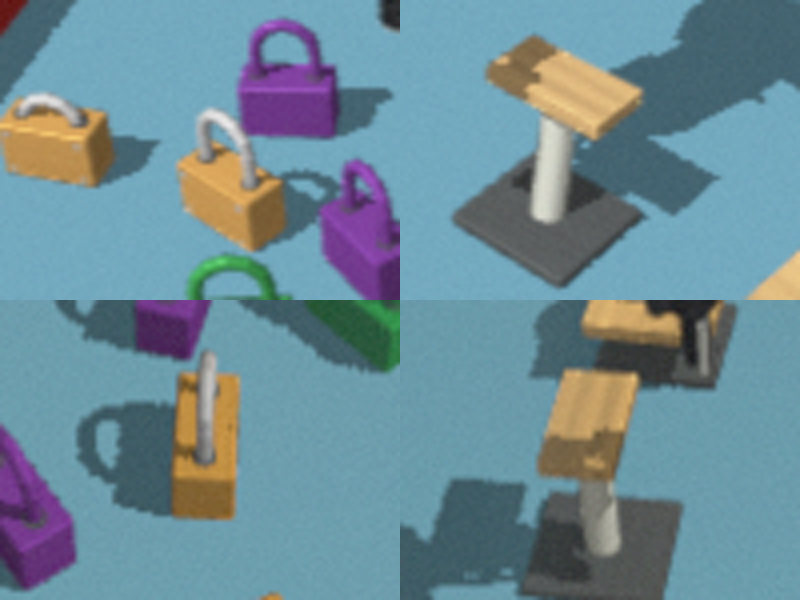

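The crop confirms it. The padlock at scene (188,197) is brass with a tall shackle, the one at (144,185) has the short shackle, and the dark patch on the post top is only the arm's shadow. Next I'll get rough positions, then look from the wrist camera at two places.

```bash
python3 - <<'E'
from h import *
a=pickle.load(open('scene.pkl','rb'));b=pickle.load(open('side.pkl','rb'))
for n,c,q in(('scene',a,[(188,201),(144,187),(203,176),(222,213),(189,237),(300,182),(376,236)]),('side',b,[(267,268),(284,332),(218,292),(260,237),(308,237),(207,158)])):
    print(n,bydepth(c,q).round(3).tolist(), c['color'][q[0][1],q[0][0]])
p=bydepth(b,[(267,270)])[0]; print(p)
# wrist views: camera sits 84mm toward +y(tool yaw 90), tilted; take two
for i,(dx,dy) in enumerate([(-0.03,-0.12),(0.04,-0.06)]):
    bot.reach([p[0]+dx,p[1]+dy,0.28],[np.pi,0,np.pi/2]); bot.wait(.3); snap('wrist',f'w{i}')
print(bot.get_state()['time'])
im=np.hstack([cv2.imread(f'pics/w{i}.png') for i in(0,1)]);cv2.imwrite('pics/ww.png',cv2.resize(im,(800,300),interpolation=cv2.INTER_AREA))
E
```

```text
scene [[0.581, -0.149, 0.037], [0.578, -0.293, 0.03], [0.465, -0.174, 0.03], [0.588, -0.045, 0.042], [0.684, -0.081, 0.032], [0.482, 0.113, 0.12], [0.545, 0.311, 0.084]] [195 155 101]
side [[0.554, -0.19, 0.069], [0.559, -0.322, 0.044], [0.447, -0.21, 0.043], [0.559, -0.09, 0.044], [0.666, -0.11, 0.042], [0.47, 0.113, 0.119]] [169 165 163]
[ 0.55409771 -0.18821168  0.05900598]
2.5333
```

View pics/ww.png

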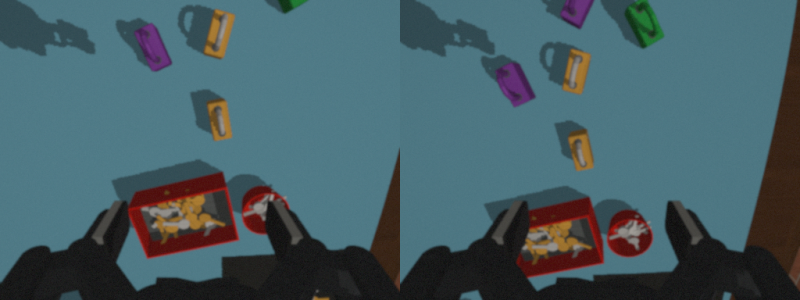

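Wrist views: in w0 the tall padlock is at about (281,43) and the short one at (281,154). In w1 they are at (223,90) and (232,192). The purple one lies to the left of the padlock with enough space between. I'll now take better-centred views of the padlock and the post from two places each, with fitted rectangles and triangulated heights.

```bash
cat >> h.py <<'E'
def toprect(c,near,zlo,zhi,hue=(8,28),rad=.08):
    """pixels of orange colour whose depth height lies in the band, near a point -> rect centre px, and points"""
    hsv=cv2.cvtColor(c['color'],cv2.COLOR_RGB2HSV)
    m=cv2.inRange(hsv,(hue[0],60,30),(hue[1],255,255))
    v,u=np.nonzero(m); P=bydepth(c,np.c_[u,v])
    k=(np.hypot(*(P[:,:2]-near).T)<rad)&(P[:,2]>zlo)&(P[:,2]<zhi)
    return np.c_[u,v][k].astype(float),P[k]
def rect(c,uv,z):
    Q=onplane(c,uv,z)[:,:2]; (cx,cy),(w,h),_=r=cv2.minAreaRect((Q*1000).astype(np.float32))
    B=cv2.boxPoints(r); e=[B[1]-B[0],B[2]-B[1]]; L=max(e,key=np.linalg.norm)
    return np.array([cx,cy])/1000,(min(w,h),max(w,h)),np.arctan2(L[1],L[0])%np.pi
def tri(c1,p1,c2,p2):
    (o1,d1),(o2,d2)=[(o,d[0]/np.linalg.norm(d[0])) for o,d in(rays(c1,[p1]),rays(c2,[p2]))]
    s=np.linalg.lstsq(np.c_[d1,-d2],o2-o1,rcond=None)[0]
    a,b=o1+s[0]*d1,o2+s[1]*d2; return (a+b)/2,np.linalg.norm(a-b)
E
python3 - <<'E'
from h import *
def pxc(uv): return cv2.minAreaRect(uv.astype(np.float32))[0]
jobs=[('lock',(.556,-.185),[(-.04,.05),(.04,.07)],.28,(.036,.056)),('post',(.477,.113),[(-.03,.04),(.04,.06)],.32,(.105,.135))]
for n,near,offs,h,(lo,hi) in jobs:
    C=[]
    for i,o in enumerate(offs):
        bot.reach([near[0]+o[0],near[1]+o[1],h],[np.pi,0,np.pi/2]); bot.wait(.3); C.append(snap('wrist',f'{n}{i}'))
    U=[toprect(c,near,lo,hi) for c in C]
    for c,(uv,P) in zip(C,U): print(n,len(uv),np.median(P[:,2]).round(4),rect(c,uv,np.median(P[:,2])),pxc(uv))
    print('tri',tri(C[0],pxc(U[0][0]),C[1],pxc(U[1][0])))
for k in('scene','side'):
    c=pickle.load(open(k+'.pkl','rb'))
    for n,near,_,_,(lo,hi) in jobs:
        uv,P=toprect(c,near,lo,hi); 
        if len(uv)>5: print(k,n,len(uv),rect(c,uv,np.median(P[:,2])),np.median(P[:,2]))
im=np.hstack([cv2.imread(f'pics/{i}.png') for i in('lock0','post0')]);cv2.imwrite('pics/lp.png',cv2.resize(im,(800,300),interpolation=cv2.INTER_AREA))
print(bot.get_state()['time'])
E
```

```text
lock 825 0.0446 (array([ 0.55878235, -0.16455412]), (34.163211822509766, 68.3995132446289), np.float32(1.3172095)) (282.81134033203125, 176.16038513183594)
lock 824 0.0446 (array([ 0.55973016, -0.16419284]), (33.20657730102539, 69.04762268066406), np.float32(1.3162031)) (226.44752502441406, 189.72296142578125)
tri (array([ 0.55955484, -0.16517605,  0.03962807]), np.float64(0.0001854565147367385))
post 2261 0.1208 (array([0.4712742 , 0.11197223]), (46.01587677001953, 85.55644226074219), np.float32(1.2626903)) (271.1499938964844, 192.04998779296875)
post 2153 0.1208 (array([0.47193057, 0.11247737]), (45.85829544067383, 86.38648986816406), np.float32(1.253337)) (217.8540496826172, 206.22433471679688)
tri (array([0.47213508, 0.11224547, 0.11768455]), np.float64(0.000633755838162605))
scene lock 208 (array([ 0.56322992, -0.16332925]), (37.24440002441406, 71.57862091064453), np.float32(1.3089356)) 0.04277507954190468
scene post 510 (array([0.47804004, 0.11137332]), (56.35030746459961, 87.63543701171875), np.float32(1.2794862)) 0.11880564067925309
side lock 332 (array([ 0.55570117, -0.16986746]), (33.394287109375, 70.69764709472656), np.float32(1.3032426)) 0.04356666336444992
side post 498 (array([0.46831662, 0.1044054 ]), (47.32180404663086, 93.62556457519531), np.float32(1.2654281)) 0.11855035934120817
6.5417
```

View pics/lp.png

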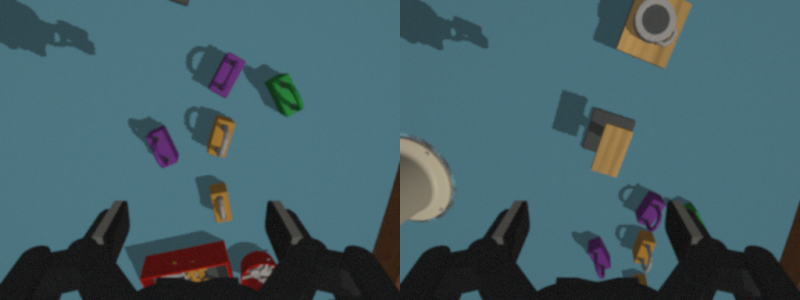

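The lock0 and post0 views centre on the padlock and the plate. The padlock is at (0.559,-0.164), with its width at 1.317 rad and its top at about 0.044 (triangulated 0.040). The plate is at (0.472,0.112), at 1.258 rad and z of about 0.120 (triangulated 0.118). Neighbours are about 90 mm or more away, so I'll grasp the brass with the fingers straddling the shackle.

```bash
python3 - <<'E'
from h import *
x,y,yaw=.5593,-.1643,1.317
bot.gripper_to(.062)
bot.reach([x,y,.18],[np.pi,0,yaw])
print(bot.line_to([x,y,.06],vel=.12), bot.line_to([x,y,.025],vel=.04,guard=10))
s=bot.get_state();print(s['ee_pos'],s['ft_force'],s['tcp_rot'])
bot.gripper_to(.02)
s=bot.get_state();print(s['finger_gap'],s['grip_force'],s['ft_force'])
z=s['ee_pos'][2]
bot.line_to([x,y,z+.03],vel=.05); s=bot.get_state();print(s['finger_gap'],s['grip_force'],s['ft_force'])
snap('scene','lift');snap('side','lift2')
q=lambda n,r:cv2.resize(cv2.imread(f'pics/{n}.png')[r[1]:r[1]+150,r[0]:r[0]+200],(400,300),interpolation=cv2.INTER_CUBIC)
cv2.imwrite('pics/l.png',np.hstack([q('lift',(100,90)),q('lift2',(170,170))]));print(s['time'])
E
```

```text
False False
[ 0.55958276 -0.16441978  0.02531118] [0.72916199 0.56713885 0.13468386] [3.14098529e+00 1.13389706e-04 1.31703862e+00]
0.020195214468773797 0.0 [-0.00731214  0.3401209  -0.1058534 ]
0.019907003380143454 0.0 [ 0.64369345  0.08216751 -0.78861583]
11.6833
```

View pics/l.png

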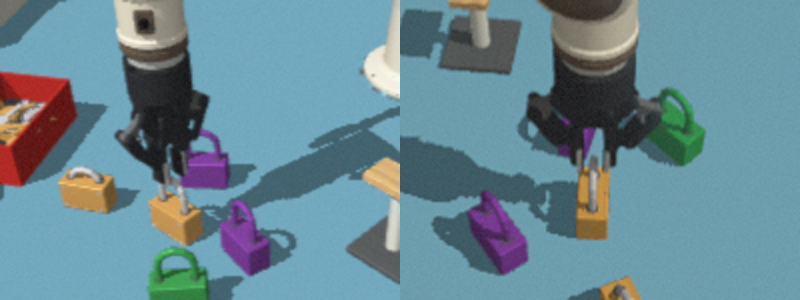

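The fingers closed to 20 mm on nothing, so they straddle the shackle above the brass. I'll check the actual fingertip height and where the lock now stands.

```bash
python3 - <<'E'
from h import *
for k in('lift','lift2'):
    c=pickle.load(open(k+'.pkl','rb'))
    v,u=np.mgrid[0:384,0:512]; uv=np.c_[u.ravel(),v.ravel()]; P=bydepth(c,uv)
    col=c['color'].reshape(-1,3).astype(int)
    near=(np.hypot(P[:,0]-.5593,P[:,1]+.1643)<.06)
    dark=near&((col.max(1)-col.min(1))<40)&(P[:,2]>.03)&(P[:,2]<.14)
    print(k,'greys by height')
    for z in np.arange(.03,.14,.008):
        m=dark&(P[:,2]>=z)&(P[:,2]<z+.008)
        if m.sum(): print(z.round(3),m.sum(),col[m].mean().round(),P[m].min(0).round(3)[:2],P[m].max(0).round(3)[:2])
    q,Q=toprect(c,(.5593,-.1643),.036,.056); print(rect(c,q,.044),len(q))
s=bot.get_state(); print(s['ee_pos'],bot.hold_point_z)
x,y=.5593,-.1643
bot.gripper_to(.062); bot.line_to([x,y,.18],vel=.2)
bot.reach([x-.02,y+.03,.22],[np.pi,0,1.317]);bot.wait(.2)
w=snap('wrist','wa'); q,Q=toprect(w,(x,y),.036,.056); print(rect(w,q,.044),len(q),s['time'])
E
python3 - <<'E'
import sys; sys.path.insert(0,'.')
from h import *
a=cv2.imread('pics/lift.png')[100:220,140:240]; b=cv2.imread('pics/lift2.png')[200:320,220:320]
cv2.imwrite('pics/l3.png',cv2.resize(np.hstack([a,b]),(800,480),interpolation=cv2.INTER_CUBIC))
E
```

```text
lift greys by height
0.03 5 130.0 [ 0.551 -0.203] [ 0.569 -0.13 ]
0.038 15 121.0 [ 0.538 -0.203] [ 0.569 -0.141]
0.046 15 143.0 [ 0.554 -0.187] [ 0.57  -0.142]
0.054 19 148.0 [ 0.549 -0.19 ] [ 0.569 -0.143]
0.062 16 157.0 [ 0.554 -0.188] [ 0.569 -0.142]
0.07 12 158.0 [ 0.557 -0.188] [ 0.568 -0.143]
0.078 16 158.0 [ 0.561 -0.161] [ 0.568 -0.146]
0.086 24 100.0 [ 0.548 -0.166] [ 0.577 -0.152]
0.094 33 67.0 [ 0.54  -0.174] [ 0.583 -0.151]
0.102 44 61.0 [ 0.538 -0.174] [ 0.585 -0.15 ]
0.11 47 62.0 [ 0.537 -0.175] [ 0.585 -0.149]
0.118 37 52.0 [ 0.539 -0.174] [ 0.585 -0.152]
0.126 37 49.0 [ 0.53  -0.171] [ 0.585 -0.147]
0.134 60 39.0 [ 0.522 -0.183] [ 0.6   -0.143]
(array([ 0.56440491, -0.16242722]), (37.17093276977539, 71.43739318847656), np.float32(1.3089348)) 209
lift2 greys by height
0.03 1 82.0 [ 0.54  -0.163] [ 0.54  -0.163]
0.038 26 103.0 [ 0.537 -0.191] [ 0.575 -0.135]
0.046 10 112.0 [ 0.548 -0.192] [ 0.554 -0.187]
0.054 9 124.0 [ 0.548 -0.191] [ 0.554 -0.187]
0.062 8 127.0 [ 0.548 -0.191] [ 0.554 -0.188]
0.07 13 140.0 [ 0.548 -0.192] [ 0.555 -0.185]
0.078 26 148.0 [ 0.548 -0.188] [ 0.562 -0.15 ]
0.086 49 121.0 [ 0.55  -0.182] [ 0.567 -0.153]
0.094 32 88.0 [ 0.534 -0.179] [ 0.577 -0.163]
0.102 27 75.0 [ 0.534 -0.178] [ 0.577 -0.164]
0.11 35 74.0 [ 0.534 -0.178] [ 0.577 -0.164]
0.118 25 74.0 [ 0.534 -0.179] [ 0.577 -0.156]
0.126 35 50.0 [ 0.527 -0.18 ] [ 0.584 -0.155]
0.134 54 41.0 [ 0.514 -0.185] [ 0.595 -0.155]
(array([ 0.55567395, -0.17002098]), (33.37632369995117, 70.38996124267578), np.float32(1.3032436)) 320
[ 0.55890239 -0.16409929  0.05453298] 0.0187
(array([ 0.55968011, -0.16442809]), (33.106998443603516, 68.539794921875), np.float32(1.3265141)) 1120 11.7833
```

View pics/l3.png

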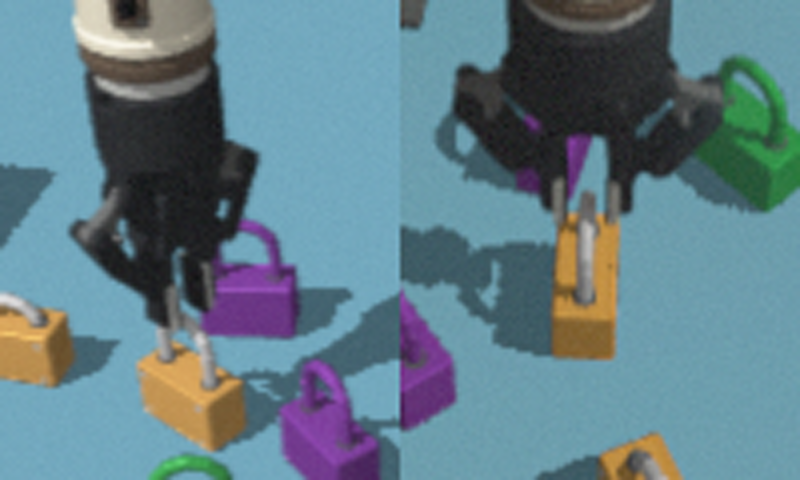

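The pictures show the fingertips beside the crown at z of about 0.09 while the TCP reads 0.0545. So the tips stand well behind the nominal TCP, and the lock has not moved. I'll measure the tip height against the opening using two views in free space.

```bash
cat > tips.py <<'E'
from h import *
v,u=np.mgrid[0:384,0:512]; UV=np.c_[u.ravel(),v.ravel()]
def tips(c,p,yaw):
    P=bydepth(c,UV)-p; col=c['color'].reshape(-1,3).astype(int)
    ax=np.array([np.sin(yaw),-np.cos(yaw)]); bx=np.array([np.cos(yaw),np.sin(yaw)])
    t=P[:,:2]@ax; b=P[:,:2]@bx
    m=(abs(t)<.075)&(abs(b)<.03)&(P[:,2]>-.06)&(P[:,2]<.15)&(col.max(1)-col.min(1)<40)
    out=[]
    for s in(-1,1):
        k=m&(t*s>0); z=np.sort(P[k,2]); out+= [len(z),*(np.round(z[[3,10]],4) if len(z)>10 else [])]
    k=m&(abs(t)<.008)&(abs(b)<.03); z=np.sort(P[k,2]) ; out+=['palm',np.round(z[[2,8]],4) if len(z)>8 else None]
    return out
E
python3 - <<'E'
from tips import *
for k in('scene','side'):
    c=pickle.load(open(k+'.pkl','rb')); print(k,tips(c,np.array([.5745,0,.1956]),1.5708))
bot.reach([.55,-.05,.28],[np.pi,0,1.5708])
for g in(.085,.062,.034,.02):
    bot.gripper_to(g); s=bot.get_state()
    for k in('scene','side'): print(g,s['finger_gap'].round(4),s['ee_pos'].round(4),k,tips(snap(k),s['ee_pos'],1.5708))
print(s['time'],s['tcp_rot'])
E
```

```text
scene [408, np.float64(0.0491), np.float64(0.0513), 901, np.float64(0.0482), np.float64(0.0525), 'palm', array([0.1095, 0.1167])]
side [889, np.float64(0.0533), np.float64(0.0561), 770, np.float64(0.0521), np.float64(0.0548), 'palm', array([0.1101, 0.112 ])]Traceback (most recent call last):
  File "<stdin>", line 7, in <module>
AttributeError: 'float' object has no attribute 'round'
```

Fully open, the tips sit about 50 mm above the reported TCP and the palm about 110 mm above. The gripper is therefore effectively about 35 mm short of its nominal length. I'll get the remaining numbers, including any lateral offset.

```bash
python3 - <<'E'
from tips import *
for g in(.062,.036,.02):
    bot.gripper_to(g); s=bot.get_state(); p=s['ee_pos']
    for k in('scene','side'):
        c=snap(k); print(g,round(s['finger_gap'],4),np.round(p,4),k,tips(c,p,1.5708))
        P=bydepth(c,UV)-p; col=c['color'].reshape(-1,3).astype(int)
        m=(np.abs(P[:,:2]).max(1)<.06)&(P[:,2]>.03)&(P[:,2]<.07)&(col.max(1)-col.min(1)<40)
        if m.sum()>10: print('   x',np.percentile(P[m,0],[2,98]).round(4),'y',np.percentile(P[m,1],[2,98]).round(4))
print(s['time'],s['tcp_rot'])
E
```

```text
0.062 0.0621 [ 0.55   -0.05    0.2801] scene [648, np.float64(0.0413), np.float64(0.0432), 1099, np.float64(0.0406), np.float64(0.0424), 'palm', array([0.1101, 0.1146])]
   x [-0.036   0.0455] y [-0.0096  0.0108]
0.062 0.0621 [ 0.55   -0.05    0.2801] side [1130, np.float64(0.0452), np.float64(0.0493), 1057, np.float64(0.0435), np.float64(0.046), 'palm', array([0.1081, 0.1103])]
   x [-0.0466  0.0413] y [-0.0134  0.006 ]
0.036 0.0361 [ 0.55 -0.05  0.28] scene [640, np.float64(0.0363), np.float64(0.0377), 1060, np.float64(0.0356), np.float64(0.0385), 'palm', array([0.111 , 0.1166])]
   x [-0.0243  0.0328] y [-0.0086  0.0108]
0.036 0.0361 [ 0.55 -0.05  0.28] side [1097, np.float64(0.0407), np.float64(0.0447), 1046, np.float64(0.0395), np.float64(0.0423), 'palm', array([0.1083, 0.1101])]
   x [-0.0335  0.0281] y [-0.0131  0.007 ]
0.02 0.0202 [ 0.55 -0.05  0.28] scene [540, np.float64(0.037), np.float64(0.0396), 1034, np.float64(0.0348), np.float64(0.0365), 'palm', array([0.1089, 0.1168])]
   x [-0.0153  0.0249] y [-0.0059  0.0111]
0.02 0.0202 [ 0.55 -0.05  0.28] side [1076, np.float64(0.0385), np.float64(0.0413), 1052, np.float64(0.0381), np.float64(0.0416), 'palm', array([0.0451, 0.0601])]
   x [-0.0257  0.0207] y [-0.0127  0.0052]
15.7 [ 3.14159083e+00 -5.14993807e-06  1.57081280e+00]
```

Lateral offset is about zero. At a 36 mm gap the tips are at TCP+0.038 and the palm at TCP+0.109. With TCP z = -0.011 the tips reach about z 0.027, roughly 17 mm onto the brass, and the palm clears the crown by about 6 mm.

```bash
python3 - <<'E'
from h import *
x,y,yaw=.5595,-.1644,1.318
bot.gripper_to(.062)
bot.reach([x,y,.12],[np.pi,0,yaw])
print(bot.line_to([x,y,.02],vel=.12), bot.line_to([x,y,-.011],vel=.04,guard=8))
s=bot.get_state();print(s['ee_pos'],s['ft_force'])
bot.gripper_to(.02)
s=bot.get_state();print(s['finger_gap'],s['grip_force'],s['ft_force'])
if s['finger_gap']>.03:
    z=s['ee_pos'][2]; bot.line_to([x,y,z+.03],vel=.06); s=bot.get_state();print(s['finger_gap'],s['grip_force'],s['ft_force'],s['ee_pos'])
    bot.line_to([x,y,.18],vel=.15)
    bot.reach([.4717,.1122,.18],[np.pi,0,1.258]); bot.wait(.2)
    s=bot.get_state();print(s['finger_gap'],s['grip_force'],s['ft_force'],s['wrist_torque'])
    bot.line_to([.4717,.1122,.14],vel=.1);bot.wait(.2)
snap('scene','car');snap('side','car2'); print(bot.get_state()['time'])
a=cv2.imread('pics/car.png')[100:250,230:380]; b=cv2.imread('pics/car2.png')[70:220,130:280]
cv2.imwrite('pics/c.png',cv2.resize(np.hstack([a,b]),(800,400),interpolation=cv2.INTER_CUBIC))
E
```

```text
False False
[ 0.55976835 -0.16451483 -0.01075187] [-0.02799863 -0.25509127 -0.05517507]
0.03257722455706053 61.37369155883789 [-1.7206346   0.43377309  2.81732994]
0.03260580506096675 60.550124645233154 [ 0.3677845  -0.28413075 -3.3970141 ] [ 0.55941295 -0.1643652   0.01958942]
0.03279701563975314 60.53741812705994 [ 0.49551701 -0.04768753 -3.72164387] [ 0.0071297  -0.03756192  0.02239052]
23.4
```

View pics/c.png

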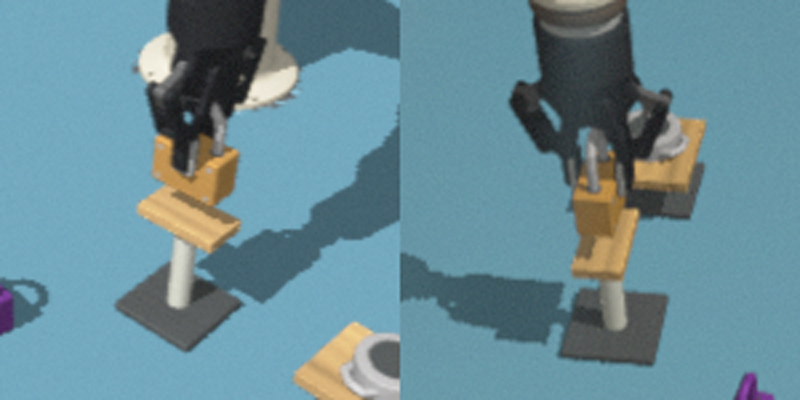

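The padlock is held upright over the plate, with its body at about (200,170) in the left crop and the plate below at (190,220). I'll lower it with a guard and check before and after release.

```bash
python3 - <<'E'
from h import *
p=[.4717,.1122]
bot.line_to(p+[.118],vel=.08); bot.wait(.2)
print(bot.line_to(p+[.100],vel=.015,guard=4))
s=bot.get_state();print(s['ee_pos'],s['ft_force'],s['wrist_torque'],s['time'])
for k in('scene','side'):
    c=snap(k,'pl'+k); uv,P=toprect(c,p,.150,.175); print(k,len(uv),rect(c,uv,.164) if len(uv)>5 else '')
a=cv2.imread('pics/plscene.png')[100:250,230:380]; b=cv2.imread('pics/plside.png')[70:220,130:280]
cv2.imwrite('pics/c2.png',cv2.resize(np.hstack([a,b]),(800,400),interpolation=cv2.INTER_CUBIC))
E
```

```text
True
[0.47165045 0.1122197  0.10955214] [0.86701728 0.30903289 5.16394782] [-0.03868623 -0.06698853  0.01220538] 24.7
scene 203 (array([0.48905817, 0.11749876]), (62.390586853027344, 67.52149963378906), np.float32(2.1311746))
side 221 (array([0.47378308, 0.09997775]), (46.78014373779297, 81.94606018066406), np.float32(1.3036515))
```

View pics/c2.png

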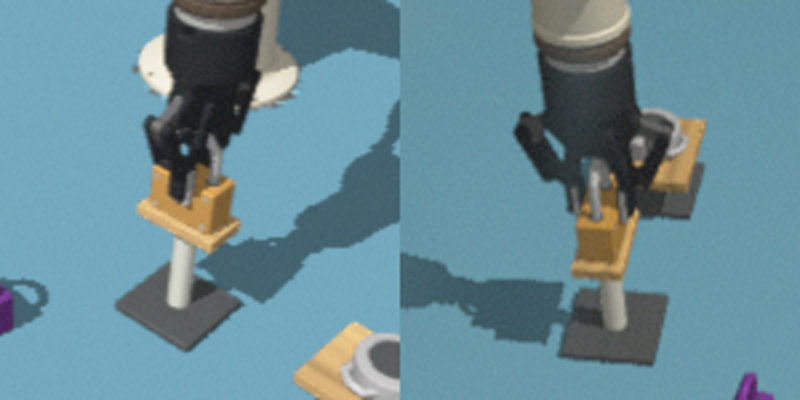

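Contact came at TCP z 0.1096, as expected. The body sits centred and square on the plate with a rim visible on all sides. Releasing and verifying.

```bash
python3 - <<'E'
from h import *
p=[.4717,.1122]
bot.gripper_to(.062); bot.line_to(p+[.24],vel=.12)
bot.reach([.46,.165,.36],[np.pi,0,np.pi/2]); bot.wait(.3)
w=snap('wrist','fin')
uv,P=toprect(w,p,.156,.176); print('lock',len(uv),np.median(P[:,2]),rect(w,uv,np.median(P[:,2])))
o=pickle.load(open('scene.pkl','rb')); n=snap('scene','fscene')
uv,P=toprect(n,p,.156,.176); print('lock scene',len(uv),rect(n,uv,.164))
for q in((.578,-.293),): 
    for c in(o,n): uv,P=toprect(c,q,.02,.06); print('short',len(uv),rect(c,uv,.044)[0])
d=np.abs(o['color'].astype(int)-n['color']).max(2)[215:275,335:410]; print('disc diff',(d>40).sum(),bot.get_state()['time'])
E
```

```text
lock 946 0.16466769954721366 (array([0.47134482, 0.11265094]), (34.230926513671875, 68.86213684082031), np.float32(1.2563431))
lock scene 253 (array([0.47900168, 0.11158935]), (40.36075210571289, 70.2415771484375), np.float32(1.2532021))
short 299 [ 0.57674371 -0.29433038]
short 306 [ 0.57679553 -0.2931745 ]
disc diff 0 27.4333
```

The lock stands at the plate's middle (0.3 mm off, 0.002 rad), and the bystanders haven't moved.

```bash
python3 -c "
from station import bot
print(bot.finish_job())"
```

```text
the job is handed in; nothing more can be done
None
```

The tall-shackle brass padlock stands upright and square in the middle of the taller post's top (measured under 1 mm off centre), the other two padlocks showed no movement, and the job was handed in at about 27 s; no verdict was returned.

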